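# Warm the oblong roll: set it on the toaster's rack and hold the lever at the third click

## Robot

A 7-joint arm with a two-finger parallel gripper is mounted at the origin on the work surface. World frame = base frame: x ahead of the robot, y to its left, z up, the work surface at z = 0. Lengths are in m, angles in degrees, forces in N, time in s.
With the tool pointing down it reaches from about 0.425 to 0.875 m from the base axis. Payload 4.7 kg.
Tool frame: the origin (TCP) lies at the very end of the fingers, on their centre line; the grasp point (between the pads) lies 19 mm behind it (pinch_z is the distance from the TCP to the grasp point, in m); z points along the fingers, y is the direction in which the jaws open and shut (so a half turn about z gives the same grasp; the last joint's range is limited). The gripper opens to 87 mm and grips with 3 to 60 N. Pads are 19 mm wide; open, the fingers measure 117 mm over their backs; the gripper's body (75 mm by 190 mm) begins 51 mm behind the grasp point.
Start: joints at [65.953, 18.392, -4.016, 83.108, 1.295, 78.541, -3.26], TCP at [0.273, -0.59, 0.223] pointing down, gripper open.
Joint ranges: [-163.93, 163.93], [-17.29, 119.83], [-79.2, 71.16], [3.27, 140.29], [-89.18, 269.18], [5.43, 117.66], [-154.24, 154.24]. Speed limits (degrees/s): [147.25, 147.25, 180, 180, 180, 180, 180].

## Interface

Orientations are given as [roll, pitch, yaw] about the fixed x, y, z axes, in that order (R = Rz(yaw) Ry(pitch) Rx(roll)).
In Python, from cell import get_obs, read_camera, camera_params, sign_off, pinch_z gives the robot as it stands.
- The arm moves only by the shell command python3 -m handwheel 'ROWS' [FORCE]. ROWS is JSON, a list of rows, each a list of 5 numbers: the finger opening in m, from 0 to 0.087, then the shift along the tool's x, y, z in m, then the turn about the tool's z in rad. In form: [[jaw, tx, ty, tz, twist], ...]. A call has 1 to 20 rows; each row is the pose to reach, as a shift and turn from the pose commanded when the call began, along the tool's axes at that moment; what a row does not reach only later rows make up. A row lasts 1/10 s, in which the tool goes at most 50 mm and 8.59 degrees, less where a joint would pass 70% of its speed; a pose out of reach is approached as far as the arm can. A call with a gripper value outside its range is refused whole. The fingers move at their own pace and stop on an object; FORCE is the grip in N (left out, the last holds). Time passes only in rows, so rows that repeat a pose let the fingers close. It gives the time, the measured TCP pose, the force and the opening at its end, in the units of the state.
- get_obs(): the state, without advancing time (a new reading comes with each control period).
- read_camera(name): name is "scene" or "top" or "wrist"; returns the picture (384x512x3 uint8, blue, green, red); there is no depth.
- camera_params(name): a dict with "camera_matrix" (3x3 intrinsics, pixels), "R" (3x3) and "t" (3): a world point X has camera coordinates R X + t. Camera axes: x right, y down, z forward; pixel columns grow to the right and rows downward; lengths in m; the calibration is good to about 2 mm. A picture is of the moment at which its call begins: read the wrist's pose just before it. camera_params takes no time and is no camera call; for the wrist camera it gives the pose at the moment of the call.
- sign_off(): hands the job in, once; it reports no verdict.
The state is a dict: "time_s": time; "qpos": joint angles; "joint_velocities": joint speeds; "effort": joint torques, N m; "tool_pos": TCP position; "tool_rot": TCP orientation; "force": force on the tool from outside, world axes, zero at the start; "wrist_torque": the same for the moment, N m; "grip_width": finger opening in m.
Only numpy, scipy, OpenCV 4.12 (cv2) and the standard library are available. Lean on these libraries where they do the work, as an engineer would, in place of code of your own. Each camera call takes 0.05 s, during which the arm holds its last target.

## Task

Take the oblong bread roll from the cutting board and lay it lengthwise on the two wires of the warming rack on top of the toaster, so that it rests there by itself. Then, with the gripper's fingers, press the toaster's spring lever down past its first two clicks to the third, short of the bottom stop, and finish while still holding it there: the lever springs up when let go, so do not release it. Leave the buns and all the other things on the table where they are.

Things in the scene. Friction and masses are not known exactly. Their poses are not given: they have to be found in the camera images.
- roll_center (a point): centre (half-way up) of the oblong crusty bread roll, a loose block with rounded edges, 54 mm wide (its x), 110 mm long (its y), 48 mm high (z up), flat underside, about 90 g. It lies on the wooden cutting board (20 mm thick) among two round buns, at least 120 mm away centre to centre; which place it has differs each time
- rack_mid (a point): middle of the toaster's wire rack, at the wires' tops, 200 mm above the table. y runs along the wires, x across, z up. Two straight wires 6 mm thick, 220 mm long, centre lines at x = -16 and +16 mm, 30 mm above the toaster's top; cross bars 90 mm wide under their ends, free space for fingers beside the wires. A roll lying properly on them has its centre 24 mm above this point
- paddle_top (a point): centre of the upper face of the lever's flat paddle, 40 mm (x) by 36 mm (y), 10 mm thick, sticking out of the toaster's -y end; this point stands 38 mm clear of that end face and 160 mm above the table when the lever is up, and goes straight down with the lever. Same axes as the rack
- lever (a joint): how far the lever is pressed down, m: 0 = up (rest), clicks at 0.013, 0.026, 0.039 (third), bottom stop 0.052. Springs back up from everywhere, also from the clicks: needs about 4 N at the top growing to 9 N at the third click, plus or minus 3 N of click. Three pairs of white marks on the end face stand at the clicks, level with the middle of the paddle's thickness
- toaster: the toaster, fixed, steel with black ends, 170 mm wide (x), 300 mm long (y), 170 mm high without its rack; origin under its centre, same axes as the rack; the lever is on its -y end
- roll: the oblong roll as a body, origin at the centre of its underside, axes as roll_center
- rack: the wire warming rack, origin 30 mm below rack_mid, same axes
- paddle: the lever's paddle, origin at paddle_top
- bun_a: a round bun, 80 mm across, 45 mm high, on the board; origin under its centre; leave alone
- bun_b: the other round bun, same size; leave alone
- spice: closed red spice jar with black cap, 48 mm across, 110 mm high; origin under its centre; leave alone
- mug: white mug, 80 mm across, 90 mm high; origin under its centre; leave alone
- spreader: flat spreading spatula with a dark wooden handle, about 200 mm long, lying on the table along its x; leave alone
Mind the look-alikes: they are no part of the job. Leave any purple or yellow look-alike of the roll alone.

How it is judged (in metres and radians):
On the way, in this order (a step that is already met when the one before it is completed fails the run):
1. the oblong roll lies lengthwise on the rack's two wires, let go and at rest (x of roll_center in the frame of rack_mid between -0.014 and 0.014 m and y of roll_center in the frame of rack_mid between -0.065 and 0.065 m and z of roll_center in the frame of rack_mid between 0.016 and 0.032 m and angle between roll_center's own z axis and vertical below 0.2 rad and angle between the y axis of roll_center and the y axis of rack_mid, either way round below 0.3 rad and contact force between roll and rack above 0.2 N and contact force between the fingers and roll below 0.1 N and linear speed of roll below 0.03 m/s), for 0.2 s.
2. the fingers press the lever to the third click (value of joint lever between 0.034 and 0.044 m and contact force between the fingers and paddle above 2 N), for 0.3 s.
At the end, for the whole second after the job is handed in: Roll rests level (0.2 rad) on the wires, let go, within 14 mm of the rack's mid-line, 65 mm of its middle along the wires, 0.3 rad of lengthwise; the fingers press the paddle with over 2 N and the lever stands still between 34 and 44 mm (third click at 39) (all of step 1 and all of step 2 and velocity of joint lever between -0.01 and 0.01 m/s); the arm keeps its last pose, push and grip.
It fails at once if a bun, the jar, the mug or the spreader is shifted by more than 30 mm (distance of any of bun_a, bun_b, spice, mug, spreader from where it was at the start of the episode above 0.03 m).
It also fails if it takes over 48 s, if anything falls off the work surface, if the arm or the gripper's body presses on something with over 40 N, if the wrist force passes 120 N, or if a joint passes its speed limit or range.

## Working session

There is one attempt and no reset: what is moved stays moved. The work goes in short steps, Python scripts to look and compute and a shell command to move; the robot and the scene stay as the last step left them, time stands still between calls to the robot, and variables do not carry over. Pictures are saved under pics/ and viewed, and the job is handed in when it is done.

```bash
mkdir -p pics; ls; python3 - <<'E'
from cell import *
import cv2
o=get_obs();print(o, pinch_z if not callable(pinch_z) else pinch_z())
for n in("scene","top","wrist"):
    p=camera_params(n);print(n,p)
    cv2.imwrite(f"pics/{n}0.png",read_camera(n))
E
```

```text
pics
{'time_s': 0.0, 'qpos': array([65.95368241, 18.43879229, -4.01428504, 83.17525816,  1.29441376,
       78.54010305, -3.25991967]), 'joint_velocities': array([-0.1248579 ,  0.05454569, -0.05594577,  0.10256246,  0.01808146,
        0.00910072,  0.05857075]), 'effort': array([ 2.13729090e-04, -4.91291785e+01, -4.03624177e-01, -3.12529063e+01,
       -6.39108382e-02,  4.38970432e-02,  1.89111643e-04]), 'tool_pos': array([ 0.27291413, -0.58932115,  0.22146124]), 'tool_rot': array([-1.79891051e+02,  5.56744901e-03,  2.48548609e+01]), 'force': array([-0.4873236 ,  0.41655273, -0.29227707]), 'wrist_torque': array([ 0.04909212,  0.00520089, -0.03118571]), 'grip_width': 0.08675987437593913} 0.0187
scene {'camera_matrix': array([[368.1479503 ,   0.        , 256.68806686],
       [  0.        , 368.1479503 , 188.94087931],
       [  0.        ,   0.        ,   1.        ]]), 'R': array([[ 0.75812019,  0.65209788,  0.00470389],
       [ 0.44993581, -0.51784079, -0.72759788],
       [-0.47202917,  0.5537231 , -0.68598775]]), 't': array([-0.36680176, -0.15642306,  1.56778992])}
top {'camera_matrix': array([[475.65316013,   0.        , 255.90469261],
       [  0.        , 475.65316013, 182.96906733],
       [  0.        ,   0.        ,   1.        ]]), 'R': array([[ 0.0026909 , -0.99976802, -0.02136981],
       [-0.98376975,  0.00118746, -0.17943149],
       [ 0.17941524,  0.0215058 , -0.98353834]]), 't': array([-0.04867969,  0.51034859,  1.47995446])}
wrist {'camera_matrix': array([[323.56768707,   0.        , 252.01065954],
       [  0.        , 323.56768707, 188.9541466 ],
       [  0.        ,   0.        ,   1.        ]]), 'R': array([[ 0.4203015 , -0.90738026, -0.00277615],
       [-0.88018165, -0.40844273,  0.24177428],
       [-0.22051511, -0.09917458, -0.97032855]]), 't': array([-0.64807348, -0.02974019,  0.39066701])}
```

View pics/scene0.png

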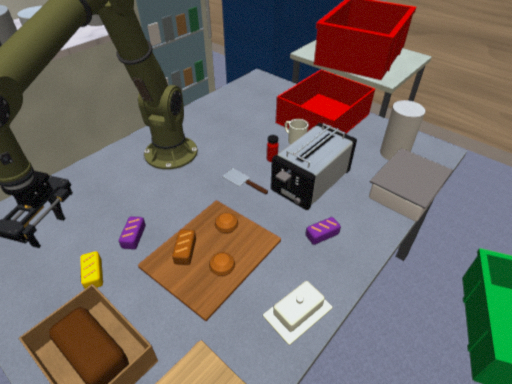

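View pics/top0.png

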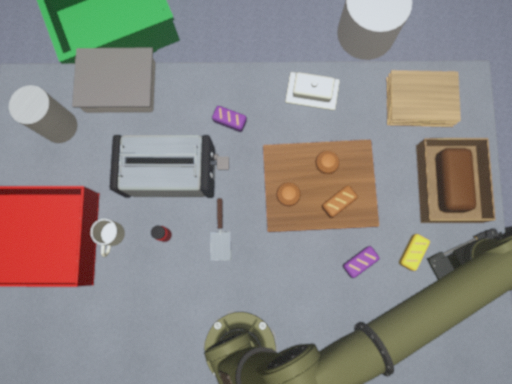

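View pics/wrist0.png

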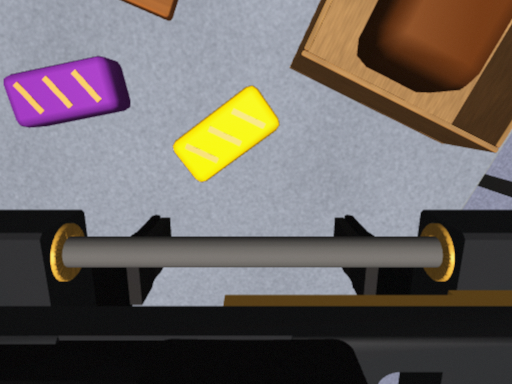

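The top view shows the roll at about (340,201), buns at (288,194) and (327,161), the toaster at (163,165) and the paddle at about (222,162). I'll zoom in on these.

```bash
python3 - <<'E'
import cv2,numpy as np
t=cv2.imread("pics/top0.png");s=cv2.imread("pics/scene0.png")
cv2.imwrite("pics/a.png",cv2.resize(t[120:210,95:245],(0,0),fx=5,fy=5,interpolation=cv2.INTER_CUBIC))
cv2.imwrite("pics/b.png",cv2.resize(s[115:215,260:365],(0,0),fx=5.9,fy=5.9,interpolation=cv2.INTER_CUBIC))
cv2.imwrite("pics/c.png",cv2.resize(t[130:240,260:385],(0,0),fx=5,fy=5,interpolation=cv2.INTER_CUBIC))
h=cv2.cvtColor(t,cv2.COLOR_BGR2HSV)
for p in[(345,203),(335,208),(327,161),(288,194),(300,160),(365,220),(338,201)]:print(p,h[p[1],p[0]])
E
```

```text
(345, 203) [ 18 116 200]
(335, 208) [ 19 109 205]
(327, 161) [ 15 131 202]
(288, 194) [ 15 127 205]
(300, 160) [ 14 119 161]
(365, 220) [ 13 115 153]
(338, 201) [ 17 124 192]
```

View pics/a.png

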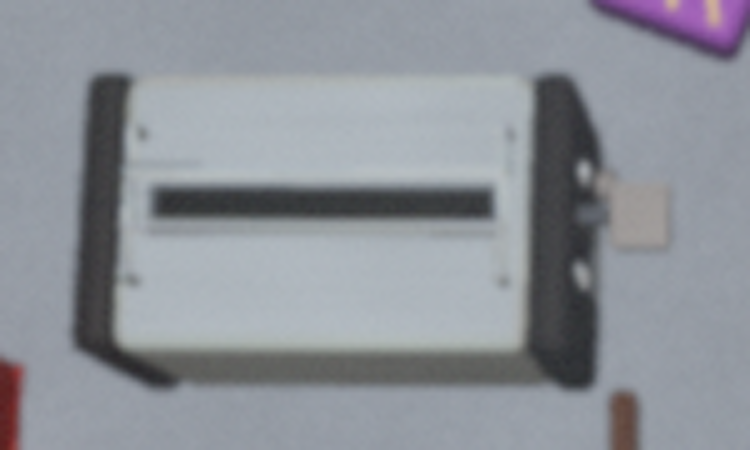

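View pics/b.png

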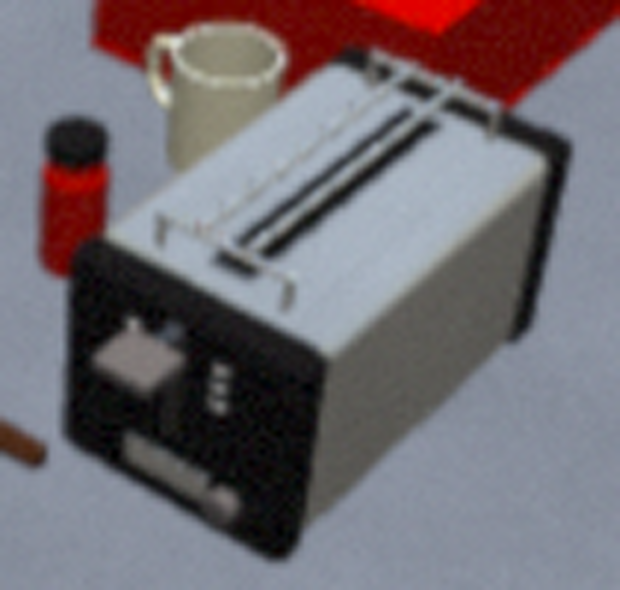

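View pics/c.png

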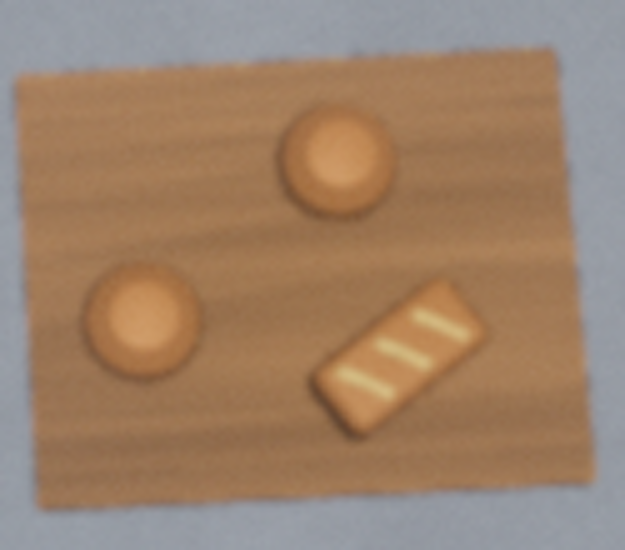

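```bash
cat > h.py <<'E'
import numpy as np,cv2
from cell import *
def ray(n,px,z,P=None):
    P=P or camera_params(n);K,R,t=P["camera_matrix"],P["R"],P["t"]
    px=np.atleast_2d(px).astype(float)
    d=(R.T@np.linalg.inv(K)@np.c_[px,np.ones(len(px))].T).T
    c=-R.T@t
    return c+d*((z-c[2])/d[:,2])[:,None]
def proj(n,X):
    P=camera_params(n);X=np.atleast_2d(X)
    c=(P["R"]@X.T).T+P["t"];u=(P["camera_matrix"]@c.T).T;return u[:,:2]/u[:,2:]
E
python3 - <<'E'
from h import *
np.set_printoptions(precision=4,suppress=True)
A=lambda l:np.array(l)/5-.4+np.array([95,120]); 
C=lambda l:np.array(l)/5-.4+np.array([260,130])
B=lambda l:np.array(l)/5.9-.4+np.array([260,115])
print("roll stripes",ray("top",C([(366,383),(404,353),(442,324)]),.068))
print("roll corners",ray("top",C([(445,280),(488,328),(360,437),(312,380)]),.055))
print("buns",ray("top",C([(341,155),(145,317)]),.065))
print("top steel corners",ray("top",A([(128,76),(533,76),(530,348),(113,348)]),.170))
print("paddle top cam",ray("top",A([(640,214)]),.16), "scene",ray("scene",B([(140,357)]),.16))
print("paddle corners",ray("top",A([(610,180),(669,180),(669,247),(610,247)]),.16))
print("black right top edge",ray("top",A([(575,76),(598,130),(598,385),(530,76)]),.170))
print("post(z.2/.17) ",ray("top",A([(142,133),(511,133),(503,280),(130,280)]),.19))
print("scene bar ends",ray("scene",B([(160,217),(295,280),(372,50),(497,110)]),.19))
print("scene wires",ray("scene",B([(205,232),(400,80),(262,260),(455,90)]),.2))
print("spreader/jar/mug",ray("top",[(220,203),(160,233),(104,232)],.0))
for n in("top","scene"):
    P=camera_params(n);print(n,-P["R"].T@P["t"])
E
```

```text
roll stripes [[ 0.4323 -0.289   0.068 ]
 [ 0.4512 -0.3132  0.068 ]
 [ 0.4696 -0.3375  0.068 ]]
roll corners [[ 0.4998 -0.3425  0.055 ]
 [ 0.469  -0.3686  0.055 ]
 [ 0.3999 -0.2862  0.055 ]
 [ 0.436  -0.257   0.055 ]]
buns [[ 0.5789 -0.2774  0.065 ]
 [ 0.4746 -0.1518  0.065 ]]
top steel corners [[0.6359 0.3588 0.17  ]
 [0.635  0.1138 0.17  ]
 [0.4693 0.1117 0.17  ]
 [0.4695 0.3587 0.17  ]]
paddle top cam [[0.5522 0.049  0.16  ]] scene [[0.5588 0.0472 0.16  ]]
paddle corners [[0.5731 0.0674 0.16  ]
 [0.573  0.0319 0.16  ]
 [0.532  0.0314 0.16  ]
 [0.532  0.0666 0.16  ]]
black right top edge [[0.6349 0.0885 0.17  ]
 [0.6014 0.074  0.17  ]
 [0.4472 0.0712 0.17  ]
 [0.635  0.1156 0.17  ]]
post(z.2/.17)  [[0.5951 0.3421 0.19  ]
 [0.5945 0.1231 0.19  ]
 [0.5061 0.1256 0.19  ]
 [0.5064 0.3445 0.19  ]]
scene bar ends [[0.5115 0.1247 0.19  ]
 [0.6041 0.1284 0.19  ]
 [0.5078 0.3537 0.19  ]
 [0.6033 0.3482 0.19  ]]
scene wires [[0.5469 0.1196 0.2   ]
 [0.5471 0.323  0.2   ]
 [0.5862 0.1201 0.2   ]
 [0.5787 0.3362 0.2   ]]
spreader/jar/mug [[0.452  0.0705 0.    ]
 [0.3535 0.2647 0.    ]
 [0.3565 0.4485 0.    ]]
top [ 0.2367 -0.0811  1.5461]
scene [ 1.0885 -0.7099  0.9634]
```

Both views agree on the roll (centre about 0.451, -0.313, long axis about -53°). Both also agree on the toaster: yaw about 0°, paddle (0.552, 0.049), rack middle about (0.551, 0.235). I'll hover over the roll with tool yaw at 127°.

```bash
python3 -m handwheel '[[0.087,0.05,-0.03,0,-0.15],[0.087,0.1,-0.06,0,-0.3],[0.087,0.14,-0.09,0,-0.45],[0.087,0.18,-0.12,0,-0.6],[0.087,0.22,-0.14,0,-0.75],[0.087,0.25,-0.16,0,-0.9],[0.087,0.278,-0.1755,0,-1.05],[0.087,0.278,-0.1755,0,-1.2],[0.087,0.278,-0.1755,0,-1.35],[0.087,0.278,-0.1755,0,-1.5],[0.087,0.278,-0.1755,0,-1.65],[0.087,0.278,-0.1755,0,-1.78],[0.087,0.278,-0.1755,0,-1.78],[0.087,0.278,-0.1755,0,-1.78],[0.087,0.278,-0.1755,0,-1.78]]'
python3 - <<'E'
from h import *
o=get_obs();print(o["tool_pos"],o["tool_rot"],o["qpos"],o["time_s"])
np.set_printoptions(precision=4,suppress=True)
print(proj("wrist",[[.4512,-.3133,.068],[.4512,-.3133,.02]]))
cv2.imwrite("pics/w1.png",read_camera("wrist"))
E
```

```text
time_s: 1.65
tool_pos: [0.4516, -0.3137, 0.2225]
tool_rot: [-180.0, -0.0, 126.7]
force: [0.1, 0.3, 0.1]
grip_width: 0.0869
[ 0.45159361 -0.3137216   0.22245425] [-1.79994047e+02 -6.01522964e-03  1.26711657e+02] [ 54.15574891   7.53352862 -24.09608126  96.83977921   3.16140725
  76.30451709  66.20626871] 1.65
[[251.795  176.4192]
 [251.8584 167.9583]]
```

View pics/w1.png

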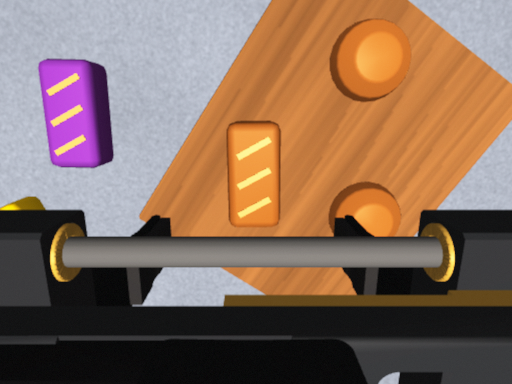

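The wrist view shows the roll top centred at (254,177), against (252,176) predicted, and aligned with the jaws. The buns are clear of the finger paths. Now I'll descend and grip.

```bash
python3 -m handwheel '[[0.087,0,0,0.04,0],[0.087,0,0,0.08,0],[0.087,0,0,0.12,0],[0.087,0,0,0.15,0],[0.087,0,0,0.17,0],[0.087,0,0,0.185,0],[0.087,0,0,0.192,0],[0.087,0,0,0.192,0],[0.087,0,0,0.192,0]]' 12 && python3 -m handwheel '[[0.04,0,0,0,0],[0.04,0,0,0,0],[0.04,0,0,0,0],[0.04,0,0,0,0],[0.04,0,0,0,0],[0.04,0,0,0,0],[0.04,0,0,0,0],[0.04,0,0,0,0],[0.04,0,0,0,0],[0.04,0,0,0,0]]' 12
```

```text
time_s: 2.6
tool_pos: [0.4524, -0.3142, 0.0315]
tool_rot: [180.0, 0.1, 126.8]
force: [0.9, -0.4, 0.5]
grip_width: 0.0871
time_s: 3.6
tool_pos: [0.4518, -0.3138, 0.0307]
tool_rot: [180.0, 0.0, 126.8]
force: [-0.3, 0.8, 3.3]
grip_width: 0.0537
```

```bash
python3 -m handwheel '[[0.04,0,0,-0.02,0],[0.04,0,0,-0.05,0],[0.04,0,0,-0.09,0],[0.04,0,0,-0.13,0],[0.04,0,0,-0.17,0],[0.04,0,0,-0.21,0],[0.04,0,0,-0.24,0],[0.04,0,0,-0.26,0],[0.04,0,0,-0.26,0],[0.04,0,0,-0.26,0],[0.04,0,0,-0.26,0]]'
python3 - <<'E'
from h import *
o=get_obs();print(o["tool_pos"],o["tool_rot"],o["force"])
cv2.imwrite("pics/w2.png",read_camera("wrist"))
p=o["tool_pos"];y=np.radians(o["tool_rot"][2])
tx=np.array([np.cos(y),np.sin(y)]);ty=np.array([np.sin(y),-np.cos(y)])
for g in[(.5515,.235)]:
    d=np.array(g)-p[:2];print(d@tx,d@ty)
E
```

```text
time_s: 4.7
tool_pos: [0.4508, -0.3133, 0.2884]
tool_rot: [-179.9, -0.2, 126.8]
force: [1.0, 0.2, -0.3]
grip_width: 0.0539
[ 0.45077787 -0.31332511  0.2883976 ] [-179.93924295   -0.18298178  126.83664381] [ 0.99894785  0.19618853 -0.32913301]
0.3784644561248132 0.4093531780024134
```

View pics/w2.png

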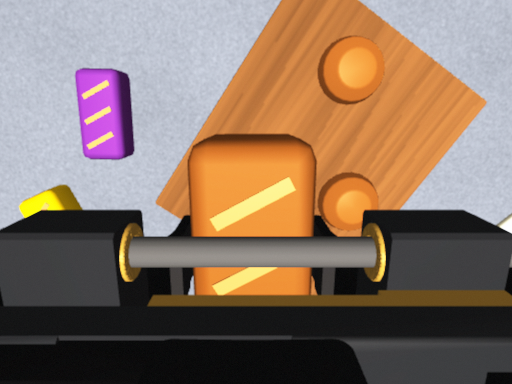

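The roll is held straight in the jaws. I'll go to y≈0.05 first and measure the rack from close range with the wrist camera.

```bash
python3 -m handwheel '[[0.04,0.02,0.026,0,0.06],[0.04,0.045,0.058,0,0.14],[0.04,0.07,0.09,0,0.22],[0.04,0.095,0.122,0,0.3],[0.04,0.12,0.154,0,0.38],[0.04,0.145,0.186,0,0.46],[0.04,0.17,0.22,0,0.54],[0.04,0.195,0.25,0,0.6],[0.04,0.215,0.28,0,0.643],[0.04,0.23,0.298,0,0.643],[0.04,0.23,0.298,0,0.643],[0.04,0.23,0.298,0,0.643],[0.04,0.23,0.298,0,0.643],[0.04,0.23,0.298,0,0.643]]'
python3 - <<'E'
from h import *
import pickle
o=get_obs();print(o["tool_pos"],o["tool_rot"],o["force"],o["qpos"])
np.set_printoptions(precision=4,suppress=True)
pickle.dump(camera_params("wrist"),open("w3.pkl","wb"))
cv2.imwrite("pics/w3.png",cv2.resize(read_camera("wrist"),(768,576),interpolation=cv2.INTER_CUBIC))
E
```

```text
time_s: 6.15
tool_pos: [0.5521, 0.0473, 0.2901]
tool_rot: [-180.0, 0.0, 89.9]
force: [0.1, 0.4, -0.6]
grip_width: 0.054
[0.5520874  0.04727719 0.29012124] [-1.79959672e+02  4.21616910e-02  8.98527841e+01] [ 0.05415124  0.44842055 -0.60854733] [ 29.84088293   8.29823516 -41.48610932  89.67324418   5.54835054
  84.16672376 -12.06367177]
```

View pics/w3.png

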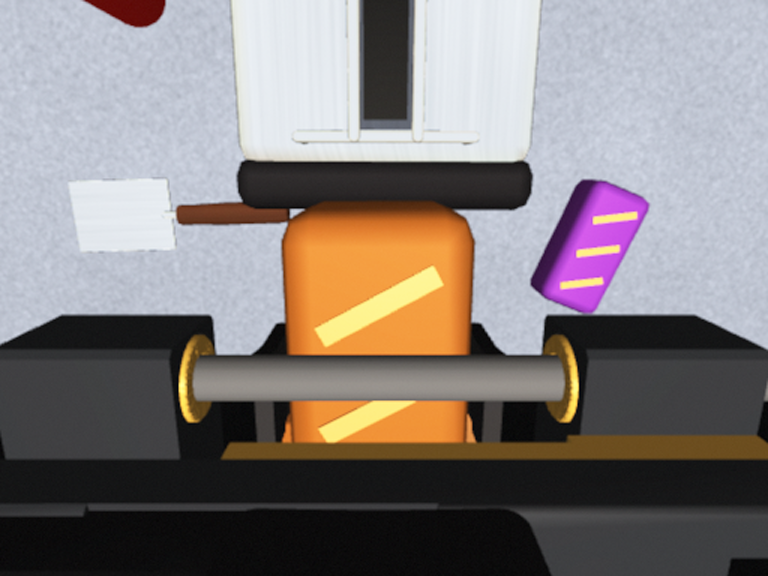

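```bash
python3 - <<'E'
from h import *
import pickle
np.set_printoptions(precision=4,suppress=True)
P=pickle.load(open("w3.pkl","rb"))
f=lambda l:(np.array(l,float)+.5)/1.5-.5
print(ray("",f([(354,133),(418,133),(353,20),(418.5,20)]),.2,P))
print("bar",ray("",f([(293,136),(480,136)]),.191,P))
print("top edge",ray("",f([(240,160),(527,160)]),.17,P))
E
```

```text
[[0.5398 0.1281 0.2   ]
 [0.5717 0.128  0.2   ]
 [0.5401 0.1792 0.2   ]
 [0.5711 0.1791 0.2   ]]
bar [[0.5078 0.1272 0.191 ]
 [0.6045 0.1269 0.191 ]]
top edge [[0.4736 0.1154 0.17  ]
 [0.6358 0.115  0.17  ]]
```

```bash
python3 - <<'E'
from h import *
import pickle
np.set_printoptions(precision=4,suppress=True)
P=pickle.load(open("w3.pkl","rb"))
f=lambda l:(np.array(l,float)+.5)/1.5-.5
print(ray("",f([(284,260),(474,260)]),.304,P),ray("",f([(286,340),(472,340)]),.304,P))
print(ray("",f([(284,260),(474,260)]),.295,P),ray("",f([(286,340),(472,340)]),.295,P))
print(-P["R"].T@P["t"])
print(proj("top",[.5557,.236,.2]))
E
```

```text
[[0.5225 0.0841 0.304 ]
 [0.5819 0.084  0.304 ]] [[0.5219 0.0576 0.304 ]
 [0.5824 0.0575 0.304 ]]
[[0.5207 0.0824 0.295 ]
 [0.5837 0.0822 0.295 ]] [[0.52   0.0542 0.295 ]
 [0.5842 0.0541 0.295 ]]
[0.5524 0.1134 0.453 ]
[[157.4161 158.317 ]]
```

```bash
python3 -m handwheel '[[0.04,0.02,0,0,0],[0.04,0.05,0.003,0,0],[0.04,0.085,0.003,0,0],[0.04,0.12,0.003,0,0],[0.04,0.15,0.003,0,0],[0.04,0.175,0.003,0,0],[0.04,0.189,0.003,0,0],[0.04,0.189,0.003,0,0],[0.04,0.189,0.003,0.02,0],[0.04,0.189,0.003,0.04,0],[0.04,0.189,0.003,0.055,0],[0.04,0.189,0.003,0.065,0],[0.04,0.189,0.003,0.071,0],[0.04,0.189,0.003,0.074,0],[0.04,0.189,0.003,0.074,0],[0.04,0.189,0.003,0.074,0],[0.04,0.189,0.003,0.074,0]]'
python3 - <<'E'
from h import *
for n in("scene","wrist"):
    im=read_camera(n)
    if n=="scene": im=cv2.resize(im[60:220,230:390],(0,0),fx=3.7,fy=3.7,interpolation=cv2.INTER_CUBIC)
    cv2.imwrite(f"pics/{n}4.png",im)
E
```

```text
time_s: 7.9
tool_pos: [0.5556, 0.2383, 0.2172]
tool_rot: [179.9, -0.0, 90.0]
force: [0.1, -0.2, -0.9]
grip_width: 0.0541
```

View pics/scene4.png

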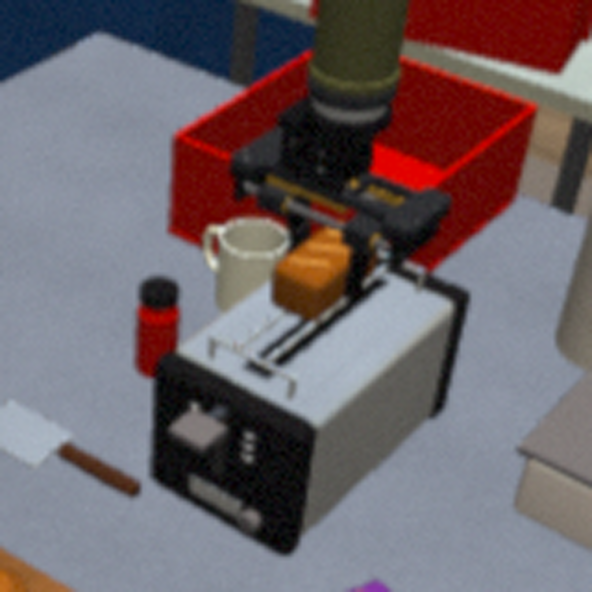

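View pics/wrist4.png

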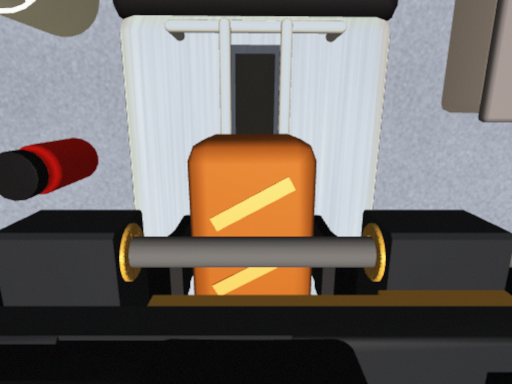

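Wires appear at columns 225 and 287 (middle 256), with the roll and gripper at 252. That is about 2 mm off to -x, so I'll shift +2 mm and lower to contact.

```bash
python3 -m handwheel '[[0.04,0,0.002,0,0],[0.04,0,0.002,0.002,0],[0.04,0,0.002,0.004,0],[0.04,0,0.002,0.0055,0],[0.04,0,0.002,0.0055,0],[0.04,0,0.002,0.0055,0],[0.04,0,0.002,0.0055,0]]'
```

```text
time_s: 8.7
tool_pos: [0.5572, 0.238, 0.2109]
tool_rot: [-180.0, 0.0, 90.0]
force: [0.3, -0.0, -1.2]
grip_width: 0.0539
```

```bash
python3 -m handwheel '[[0.04,0,0,0.001,0],[0.04,0,0,0.001,0],[0.04,0,0,0.001,0],[0.04,0,0,0.001,0]]';python3 -m handwheel '[[0.04,0,0,0.001,0],[0.04,0,0,0.001,0],[0.04,0,0,0.001,0],[0.04,0,0,0.001,0]]'
```

```text
time_s: 9.1
tool_pos: [0.5573, 0.2381, 0.2107]
tool_rot: [180.0, 0.0, 90.0]
force: [-1.4, -0.7, 5.8]
grip_width: 0.0536
time_s: 9.5
tool_pos: [0.5573, 0.2381, 0.2107]
tool_rot: [179.9, 0.0, 90.0]
force: [-3.4, -2.7, 10.3]
grip_width: 0.0539
```

Contact confirmed: force rose and z stayed put. I'll back off slightly, open and rise.

```bash
python3 -m handwheel '[[0.04,0,0,-0.0015,0],[0.04,0,0,-0.0015,0],[0.06,0,0,-0.0015,0],[0.065,0,0,-0.0015,0],[0.075,0,0,-0.0015,0],[0.085,0,0,-0.0015,0],[0.085,0,0,-0.0015,0],[0.085,0,0,-0.0015,0],[0.085,0,0,-0.0015,0]]'
python3 - <<'E'
from h import *
cv2.imwrite("pics/w5.png",read_camera("wrist"))
im=read_camera("scene");cv2.imwrite("pics/s5.png",cv2.resize(im[60:220,230:390],(0,0),fx=3.7,fy=3.7,interpolation=cv2.INTER_CUBIC))
E
```

```text
time_s: 10.4
tool_pos: [0.5573, 0.238, 0.2105]
tool_rot: [180.0, 0.0, 90.0]
force: [-0.0, -0.7, 0.2]
grip_width: 0.0845
```

View pics/w5.png

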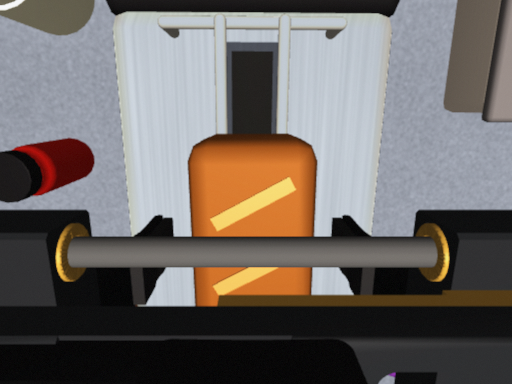

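View pics/s5.png

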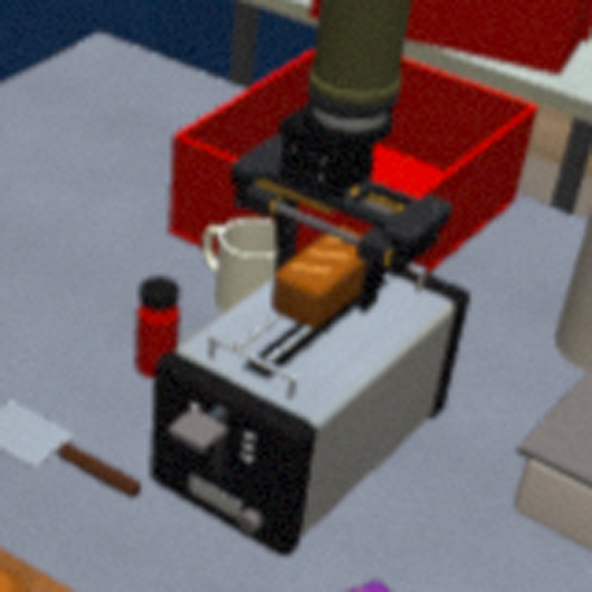

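The roll sits centred on the wires: wire columns 221 and 284, roll 252. I'll rise, move over the paddle and close the fingers.

```bash
python3 -m handwheel '[[0.087,0,0,-0.01,0],[0.087,0,0,-0.03,0],[0.087,0,0,-0.06,0],[0.087,0,0,-0.09,0],[0.087,0,0,-0.11,0],[0.087,-0.02,0,-0.11,0],[0.087,-0.05,0,-0.11,0],[0.06,-0.09,0,-0.11,0],[0.03,-0.13,-0.001,-0.11,0],[0,-0.16,-0.001,-0.11,0],[0,-0.182,-0.001,-0.1,0],[0,-0.192,-0.001,-0.09,0],[0,-0.192,-0.001,-0.07,0],[0,-0.192,-0.001,-0.05,0],[0,-0.192,-0.001,-0.03,0],[0,-0.192,-0.001,-0.02,0],[0,-0.192,-0.001,-0.02,0],[0,-0.192,-0.001,-0.02,0]]' 20
python3 - <<'E'
from h import *
cv2.imwrite("pics/t6.png",cv2.resize(read_camera("top")[110:220,80:250],(0,0),fx=4.5,fy=4.5,interpolation=cv2.INTER_CUBIC))
im=read_camera("scene");cv2.imwrite("pics/s6.png",cv2.resize(im[60:220,230:390],(0,0),fx=3.7,fy=3.7,interpolation=cv2.INTER_CUBIC))
cv2.imwrite("pics/w6.png",read_camera("wrist"))
E
```

```text
time_s: 12.3
tool_pos: [0.5566, 0.0466, 0.2312]
tool_rot: [180.0, -0.0, 90.0]
force: [0.0, 0.2, 0.5]
grip_width: 0.0069
```

View pics/t6.png

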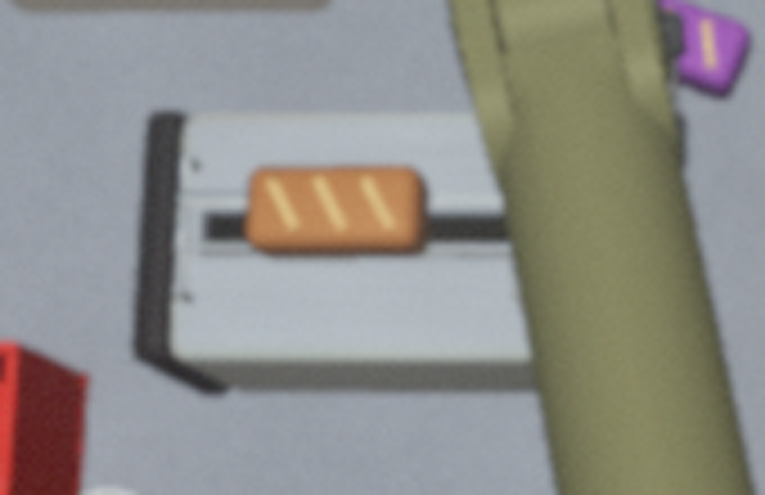

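View pics/s6.png

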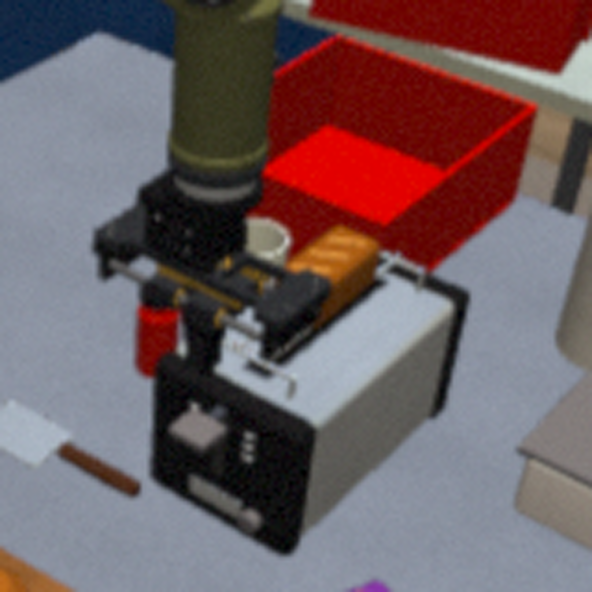

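View pics/w6.png

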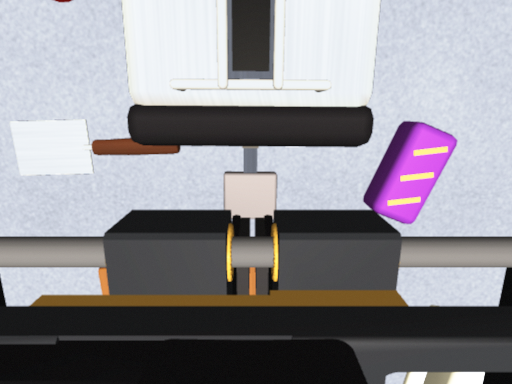

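The paddle (columns 224–276) is centred under the closed fingers, and the roll rests on the rack. Next I'll go down to first contact.

```bash
python3 -m handwheel '[[0,0,0,0.02,0],[0,0,0,0.04,0],[0,0,0,0.055,0],[0,0,0,0.063,0],[0,0,0,0.066,0],[0,0,0,0.066,0],[0,0,0,0.066,0],[0,0,0,0.066,0]]' 30
python3 -m handwheel '[[0,0,0,0.002,0],[0,0,0,0.004,0],[0,0,0,0.004,0],[0,0,0,0.004,0],[0,0,0,0.004,0]]'
```

```text
time_s: 13.25
tool_pos: [0.5568, 0.0461, 0.1654]
tool_rot: [179.9, 0.0, 90.0]
force: [1.0, 0.4, -0.4]
grip_width: 0.0007
time_s: 13.75
tool_pos: [0.5563, 0.046, 0.1605]
tool_rot: [180.0, 0.0, 90.0]
force: [1.0, 0.2, 0.5]
grip_width: 0.0005
```

```bash
python3 -m handwheel '[[0,0,0,0.002,0],[0,0,0,0.002,0],[0,0,0,0.002,0]]'
python3 -m handwheel '[[0,0,0,0.002,0],[0,0,0,0.002,0],[0,0,0,0.002,0]]'
python3 -m handwheel '[[0,0,0,0.003,0],[0,0,0,0.006,0],[0,0,0,0.008,0],[0,0,0,0.01,0],[0,0,0,0.01,0],[0,0,0,0.01,0]]'
```

```text
time_s: 14.05
tool_pos: [0.5563, 0.046, 0.159]
tool_rot: [180.0, 0.0, 90.0]
force: [-1.7, -0.3, 5.2]
grip_width: 0.0005
time_s: 14.35
tool_pos: [0.5563, 0.046, 0.1572]
tool_rot: [180.0, 0.0, 90.0]
force: [-2.3, 0.4, 5.3]
grip_width: 0.0005
time_s: 14.95
tool_pos: [0.5563, 0.046, 0.1468]
tool_rot: [180.0, 0.0, 90.0]
force: [-1.5, -1.0, 5.7]
grip_width: 0.0004
```

Contact came at z≈0.160, so the lever is at about 13 mm now. The third click corresponds to TCP z≈0.121.

```bash
python3 -m handwheel '[[0,0,0,0.004,0],[0,0,0,0.008,0],[0,0,0,0.012,0],[0,0,0,0.015,0],[0,0,0,0.018,0],[0,0,0,0.02,0],[0,0,0,0.02,0],[0,0,0,0.02,0]]'
python3 -m handwheel '[[0,0,0,0.002,0],[0,0,0,0.004,0],[0,0,0,0.0055,0],[0,0,0,0.0055,0],[0,0,0,0.0055,0],[0,0,0,0.0055,0]]'
python3 - <<'E'
from h import *
im=read_camera("scene");cv2.imwrite("pics/s7.png",cv2.resize(im[115:205,265:345],(0,0),fx=6.6,fy=6.6,interpolation=cv2.INTER_CUBIC))
E
```

```text
time_s: 15.75
tool_pos: [0.5563, 0.046, 0.1267]
tool_rot: [-180.0, 0.0, 90.0]
force: [-1.9, -0.5, 5.3]
grip_width: 0.0001
time_s: 16.35
tool_pos: [0.5563, 0.046, 0.1215]
tool_rot: [180.0, 0.0, 90.0]
force: [-2.5, -1.5, 6.8]
grip_width: 0.0006
```

View pics/s7.png

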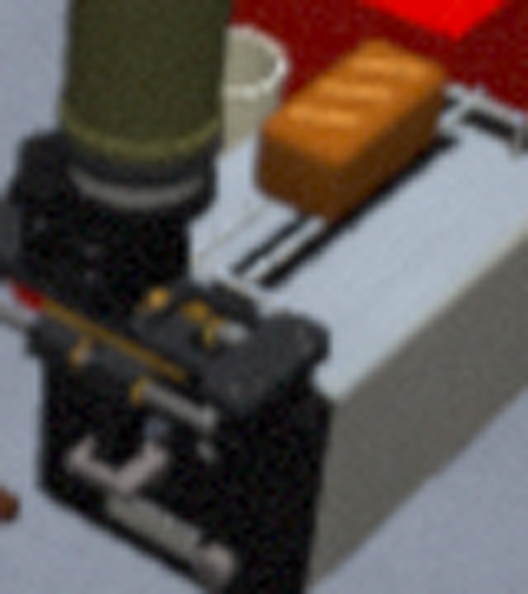

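```bash
python3 -m handwheel '[[0,0,0,0,0],[0,0,0,0,0],[0,0,0,0,0],[0,0,0,0,0]]'; python3 - <<'E'
from h import *
np.set_printoptions(precision=4,suppress=True)
for d in(.026,.034,.039,.044,.052): print(d,(proj("scene",[[.576,.031,.16-d],[.536,.031,.16-d]])-[265,115]+.4)*6.6)
t=read_camera("top");h=cv2.cvtColor(t,cv2.COLOR_BGR2HSV)
m=cv2.inRange(h,(5,80,80),(25,255,255));m[:, :120]=0;m[:,185:]=0;m[:135]=0;m[180:]=0
c=max(cv2.findContours(m,0,2)[0],key=cv2.contourArea);r=cv2.minAreaRect(c)
print(r,ray("top",[r[0]],.23))
cv2.imwrite("pics/t8.png",cv2.resize(t,(768,576)))
o=get_obs();print(o["tool_pos"],o["force"],o["time_s"])
E
```

```text
time_s: 16.8
tool_pos: [0.5563, 0.046, 0.1215]
tool_rot: [180.0, 0.0, 90.0]
force: [-2.8, 0.0, 7.8]
grip_width: 0.0009
0.026 [[128.2934 469.1381]
 [ 66.1246 434.2005]]
0.034 [[127.4112 480.7645]
 [ 65.5298 445.8045]]
0.039 [[126.8639 487.9783]
 [ 65.1607 453.0053]]
0.044 [[126.3196 495.152 ]
 [ 64.7936 460.1666]]
0.052 [[125.455  506.5472]
 [ 64.2104 471.5434]]
((154.0, 156.0), (18.0, 40.0), 90.0) [[0.5554 0.239  0.23  ]]
[0.5563 0.046  0.1216] [-2.7281 -0.1535  7.0089] 16.85
```

View pics/t8.png

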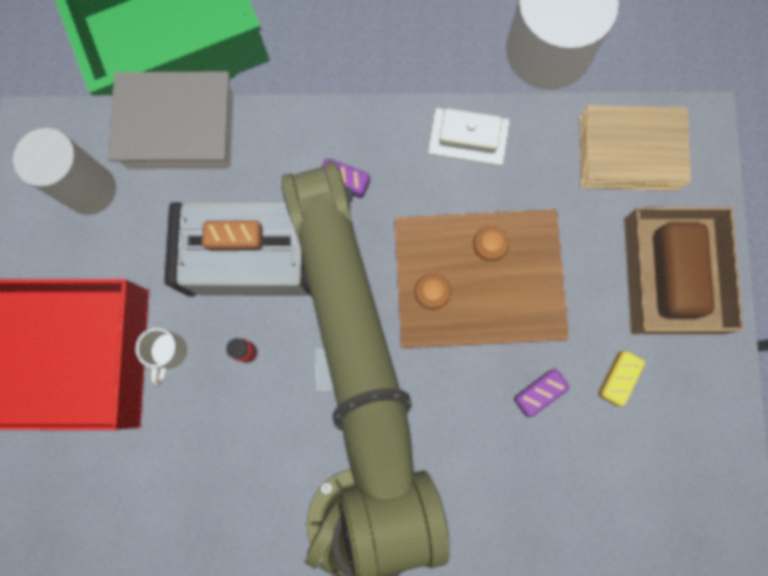

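The paddle's front corners at (125,490) and (68,455) in the crop match a lever travel of 39–40 mm. TCP height gives 38.5 mm with a steady push of 7–8 N. The top view puts the roll at about (0.555, 0.239), lengthwise on the rack, and the other things in place.

```bash
python3 -c "
from cell import *
print(sign_off());o=get_obs();print(o['tool_pos'],o['force'],o['time_s'])"
```

```text
the job is handed in; nothing more can be done
None
the job is handed in; nothing more can be done
```

The roll is on the rack, and I handed the job in at about 17 s with the closed fingers still holding the lever at the third click. `sign_off` reports no verdict, so the points below are my own last checks.

- **Roll:** it lies lengthwise and let go. The last top view put it at about (0.555, 0.239), within a few millimetres of the measured middle of the rack at about (0.556, 0.236).
- **Lever:** it was pressed about 38.5 mm by tool height and 39–40 mm by the scene picture, with a steady 7–8 N.
- **Other things:** by eye in the top view, the buns, jar and mug looked unmoved. The arm hid most of the spreader there, but it looked in place in the scene pictures before the press.
- **Disagreement:** the cameras gave the rack's x as 0.551 (top), 0.556 (wrist) and 0.557 (scene). I went by the close-up wrist view, which showed the roll centred between the wires when I let it go. Even on the top camera's figure it is about 5 mm off, within the 14 mm allowed.

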